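# Flip down the scooter's kickstand and hold the frame upright

## Robot

A 7-joint arm with a two-finger parallel gripper is mounted at the origin on the work surface. World frame = base frame: x ahead of the robot, y to its left, z up, the work surface at z = 0. Lengths are in m, angles in rad, forces in N, time in s.
With the tool pointing down it reaches from about 0.425 to 0.95 m from the base axis. Payload 4.7 kg.
Tool frame: the origin (TCP) lies at the very end of the fingers, on their centre line; the grasp point (between the pads) lies 19 mm behind it; z points along the fingers, y is the direction in which the jaws open and shut (so a half turn about z gives the same grasp; the last joint's range is limited). The gripper opens to 85 mm and grips with 20 to 120 N. Pads are 22 mm wide; open, the fingers measure 114 mm over their backs; the gripper's body (76 mm by 85 mm) begins 54 mm behind the grasp point. The pads swing forward as they close: fully open they stand 13 mm farther back than shut.
Start: joints at [-1.334, 0.469, -0.049, 1.532, 0.024, 1.141, -0.082], TCP at [0.177, 0.651, 0.231] pointing down, gripper open.
Joint ranges: [-2.59, 2.59], [-0.33, 1.99], [-1.39, 1.29], [0.1, 2.45], [-1.04, 4.18], [0.21, 1.99], [-2.66, 2.66]. Speed limits (rad/s): [2.57, 2.57, 3.14, 3.14, 3.14, 3.14, 3.14].

## Interface

Orientations are given as a 3x3 rotation matrix whose columns are the frame's x, y, z axes.
In Python, from bench import arm gives the robot as it stands.
- The arm moves only by the tool servo_tool, never from a script. Its argument "deltas" is a list of rows, each a list of 7 numbers: the shift along the tool's x, y, z in m, then the turn, a rotation vector about the tool's x, y, z in degrees, then the finger opening in m, from 0 to 0.0854. A call has 1 to 20 rows; each row is the pose to reach, as a shift and turn from the pose commanded when the call began, along the tool's axes at that moment; what a row does not reach only later rows make up. A row lasts 1/10 s, in which the tool goes at most 50 mm and 8.59 degrees, less where a joint would pass 70% of its speed; a pose out of reach is approached as far as the arm can. A call with a gripper value outside its range is refused whole. The fingers move at their own pace and stop on an object; "force" is the grip in N (left out, the last holds). Time passes only in rows, so rows that repeat a pose let the fingers close. It gives the time, the measured TCP pose, the force and the opening at its end, in the units of the state.
- arm.state(): the state, without advancing time (a new reading comes with each control period).
- arm.get_image(name): name is "scene" or "side" or "wrist"; returns a dict with "color" (400x640x3 uint8, red, green, blue), "camera_matrix" (3x3 intrinsics, pixels), "k1" (the pictures are not rectified: a ray, as slopes to the right and down, at radius r is drawn at 1 + k1 r^2 times it, then the intrinsics apply), "position" and "orientation" of the camera in the world. Camera axes: x right, y down, z forward; pixel columns grow to the right and rows downward; lengths in m; the calibration is good to about 2 mm. A picture is of the moment at which its call begins. There is no depth.
- arm.job_done(): hands the job in, once; it reports no verdict.
The state is a dict: "clock": time; "joint_pos": joint angles; "dq": joint speeds; "tau": joint torques, N m; "ee_pos": TCP position; "orientation": TCP orientation; "contact_force": force on the tool from outside, world axes, zero at the start; "torque": the same for the moment, N m; "gripper_width": finger opening in m.
Only numpy, scipy, OpenCV 4.12 (cv2) and the standard library are available. Lean on these libraries where they do the work, as an engineer would, in place of code of your own. Each camera call takes 0.05 s, during which the arm holds its last target. There are 200 camera calls.

## Task

The gap under this half-built scooter's kickstand is about to be gauged: with the scraper block, not your fingers, wipe the three sawn-off ends off the steel plate, and stand the scraper down out of the way, clear of the frame and of where the stand's foot comes down. Then flip the folded kickstand down over centre until it snaps fully open, take the wheel by the top of its tyre, bring the frame up off the angle plate until it stands upright on its tyre, front tube still in the V-block, and finish while still holding it upright and still. Do not topple the frame, and leave the other tools where they are.

Things in the scene. Friction and masses are not known exactly. Their poses are not given: they have to be found in the camera images.
- plate: ground steel marking-out plate lying on the bench, 540 x 390 x 16 mm, fixed; origin at the centre of its underside; x along its length, y towards the edge nearest the robot (the near long edge is at y = +195 mm), z up
- frame: rear half of a kick scooter, 2.3 kg, loose: 200 mm wheel (braked), side plates, 40 mm round tube ending in the V-block. Starts leaning about 15 degrees away from the kickstand side, tyre against the angle plate; let go upright, it tips to the stand side. Origin at the tyre's foot; x forward along the tube, y to the kickstand side, z up the wheel; axle and tube axis (x 124 to 365 mm) at z = 100 mm
- tyre_top (a point): top of the 30 mm wide rubber tyre, frame (0, 0, 200 mm). The tyre's flat side walls, facing along the frame's y, reach from about 8 to 26 mm below it
- tube_seat (a point): tube axis where it lies in the V-block, frame (330, 0, 100 mm), turning freely there. The frame tips about the line from the tyre's foot, frame (0, 0, 15 mm), to this point
- kickstand (a joint): kickstand angle in rad: 0 folded (leg straight back along the frame, level), 1.85 fully down, past vertical. It swings in the frame's x-z plane, foot going down. Its spring goes over centre at about 0.75: pressing the folded leg down 60 mm behind the pivot takes about 3 N, past centre it snaps down by itself. A push of over about 7 N can tip the frame
- stand_pivot (a point): pivot of the kickstand's leg, frame (200, 44, 110 mm), axis along the frame's y. Between it and the tube a spring bracket rises to 45 mm above it, 40 mm further forward
- stand_foot (a point): centre of the 16 mm rubber ball ending the kickstand's leg, a 12 mm round steel bar: straight for 22 mm from the pivot, then bending outward to end 97 mm along and 40 mm further out (frame +y). Folded: frame (103, 84, 110 mm); down: (227, 84, 17 mm), with 9 mm of air below the ball when the frame is upright
- v_block: dark steel V-block, 30 mm long, 90 mm wide, 100 mm high, fixed on the plate; origin under its centre; the tube's front end lies in its groove, which runs along the plate's x
- angle_plate: dark steel angle plate fixed on the plate, 75 mm along the plate's x, its upright 12 mm thick and 118 mm high; origin at the foot of the upright's face (facing +y of the plate) that the tyre leans on; its base runs 100 mm back
- scraper: wooden scraper block standing on the plate, 0.22 kg: foot 125 mm along its x, 30 mm along its y and 39 mm high with a steel-shod flat underside, and an upright handle 24 mm (x) by 28 mm (y) rising from its middle to 127 mm; origin at the centre of its underside
- offcut1: loose sawn-off steel bar end, 22 x 16 x 7 mm, lying on the plate near where the kickstand's foot comes down; origin under its centre
- offcut2: loose sawn-off steel bar end, 18 x 18 x 8 mm, lying on the plate near where the kickstand's foot comes down; origin under its centre
- offcut3: loose sawn-off steel bar end, 24 x 14 x 6 mm, lying on the plate near where the kickstand's foot comes down; origin under its centre
- offcut1_mid (a point): middle of offcut1
- offcut2_mid (a point): middle of offcut2
- offcut3_mid (a point): middle of offcut3
- try_square: bystander: try square, 100 mm stock and 130 mm blade, lying on the plate
- ink_tin: bystander: metal tin, 52 mm diameter, 65 mm high, standing on the plate
- punch: bystander: centre punch, 107 mm long, 10 mm thick, lying on the plate
- steel_rule: bystander: 300 mm steel rule on the bench
- pliers: bystander: pliers, about 160 mm long, on the bench
- snips: bystander: tin snips, about 210 mm long, on the bench
- file: bystander: flat file with wooden handle, 300 mm long, on the bench
Not all that is in view belongs to the job. Of the things that look like the scraper, the smallest one is meant.

How it is judged:
On the way, in this order (a step that is already met when the one before it is completed fails the run):
1. all three sawn-off ends are off the plate (height (world z) of each of offcut1_mid, offcut2_mid, offcut3_mid below 0.0135 m), for 0.1 s.
2. the scraper is stood down, let go, clear of the frame and the stand (contact force between the fingers and scraper below 0.05 N and height (world z) of scraper below 0.05 m and linear speed of scraper below 0.03 m/s and contact force between scraper and frame below 0.05 N and horizontal distance between scraper and stand_foot above 0.09 m), for 0.2 s.
3. the kickstand is snapped fully down (value of joint kickstand above 1.7 rad), for 0.2 s.
At the end, for the whole second after the job is handed in: Still holding: frame within 3.4 degrees of upright, still, fingers on it with over 2 N, off the angle plate, tyre on the plate, tube in the V-block; kickstand over 1.7 rad; all sawn-off ends off the plate; scraper let go, at rest, clear of the frame and 90 mm from the stand's foot (all of step 1 and all of step 2 and angle between frame's own z axis and vertical below 0.06 rad and contact force between frame and angle_plate below 0.1 N and contact force between the fingers and frame above 2 N and contact force between frame and plate above 3 N and contact force between frame and v_block above 1 N and angular speed of frame below 0.15 rad/s and value of joint kickstand above 1.7 rad); the arm keeps its last pose, push and grip.
It fails at once if the frame toppled over (angle between frame's own z axis and vertical above 0.5 rad).
It fails at once if the fingers touched a sawn-off end (contact force between the fingers and offcut1 above 0.3 N or contact force between the fingers and offcut2 above 0.3 N or contact force between the fingers and offcut3 above 0.3 N).
It fails at once if another tool was moved more than 30 mm (distance of any of try_square, ink_tin, punch, steel_rule, pliers, snips, file from where it was at the start of the episode above 0.03 m).
It also fails if it takes over 72 s, if anything falls off the work surface, if the arm or the gripper's body presses on something with over 40 N, if the wrist force passes 120 N, or if a joint passes its speed limit or range.

## Working session

There is one attempt and no reset: what is moved stays moved. The work goes in short steps, Python scripts to look and compute and a tool call to move; the robot and the scene stay as the last step left them, time stands still between calls to the robot, and variables do not carry over. Pictures are saved under pics/ and viewed, about 8 in all and at most 12, crops included, and the job is handed in when it is done.

Besides the shell and the picture viewer there is one more tool, called after "Emit:" as name([rows], argument=value, ...), one row to a line, values as JSON. servo_tool: Moves the arm, as the interface text tells. Its arguments: {"type":"object","properties":{"deltas":{"type":"array","items":{"type":"array","items":{"type":"number"}}},"force":{"type":"number"}},"required":["deltas"]}

```bash
mkdir -p pics; ls; cat > h.py <<'E'
import numpy as np, cv2, pickle
from bench import arm
def grab(n,tag):
    d=arm.get_image(n); cv2.imwrite(f'pics/{tag}.png',d['color'][:,:,::-1]); pickle.dump(d,open(f'pics/{tag}.pkl','wb')); return d
def load(tag): return pickle.load(open(f'pics/{tag}.pkl','rb'))
def ray(d,u,v):
    K=np.array(d['camera_matrix']); k=d['k1']
    a=np.array([(u-K[0,2])/K[0,0],(v-K[1,2])/K[1,1]]); s=a.copy()
    for _ in range(30): s=a/(1+k*(s@s))
    r=np.array(d['orientation'])@np.r_[s,1]; return np.array(d['position']),r/np.linalg.norm(r)
def onz(d,u,v,z):
    p,r=ray(d,u,v); return p+r*(z-p[2])/r[2]
def proj(d,P):
    q=np.array(d['orientation']).T@(np.array(P)-np.array(d['position'])); s=q[:2]/q[2]; s=s*(1+d['k1']*(s@s)); K=np.array(d['camera_matrix'])
    return np.array([K[0,0]*s[0]+K[0,2],K[1,1]*s[1]+K[1,2]])
def tri(d1,a,d2,b):
    p,r=ray(d1,*a);q,s=ray(d2,*b)
    t=np.linalg.lstsq(np.c_[r,-s],q-p,rcond=None)[0]; A=p+r*t[0];B=q+s*t[1]; return (A+B)/2,np.linalg.norm(A-B)
E
python3 - <<'E'
from h import *
a=grab('scene','s0');b=grab('side','d0')
for d in(a,b):print(np.round(d['position'],3),np.round(d['orientation'],2).tolist(),d['camera_matrix'][0][0],d['k1'])
print(arm.state())
cv2.imwrite('pics/both.png',cv2.resize(np.vstack([a['color'],b['color']])[:,:,::-1],None,fx=.75,fy=.75))
E
```

```text
pics
[ 1.46  -0.658  1.277] [[0.59, 0.58, -0.56], [0.81, -0.43, 0.41], [-0.0, -0.7, -0.72]] 473.6579843106877 0.042317677879678155
[0.46  0.815 0.989] [[-0.99, -0.08, 0.1], [-0.12, 0.7, -0.7], [-0.01, -0.71, -0.7]] 383.6421675191894 -0.07779834934559332
{'clock': 0.1, 'joint_pos': array([-1.33390515,  0.46936774, -0.04858768,  1.53354434,  0.02410383,
        1.14097908, -0.08232656]), 'dq': array([ 0.0013641 , -0.00288168, -0.00012624, -0.00254251, -0.00181799,
        0.00141782, -0.00110279]), 'tau': array([ 6.13102329e-04, -5.11519289e+01, -4.72679862e-02, -2.38389158e+01,
        1.07494023e-02,  4.41168202e-03, -2.52324907e-05]), 'ee_pos': array([0.17716251, 0.65081406, 0.23037439]), 'orientation': array([[-9.64884180e-01,  2.62675406e-01, -3.87523327e-04],
       [ 2.62675684e-01,  9.64882740e-01, -1.66846194e-03],
       [-6.43493475e-05, -1.71166549e-03, -9.99998533e-01]]), 'contact_force': array([ 1.00231024,  0.382976  , -0.36175096]), 'torque': array([-0.01684483,  0.00755905,  0.04684836]), 'gripper_width': 0.08534253759007852}
```

View pics/s0.png

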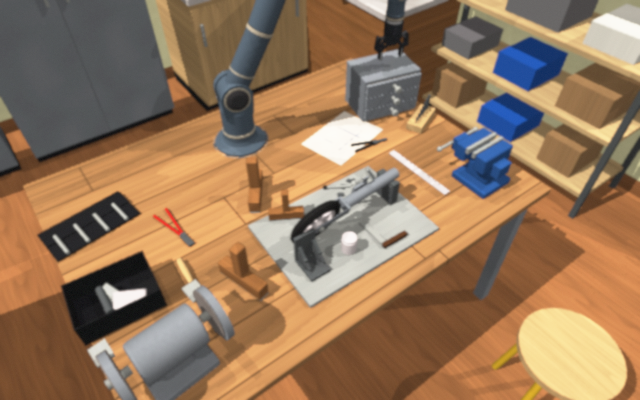

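View pics/d0.png

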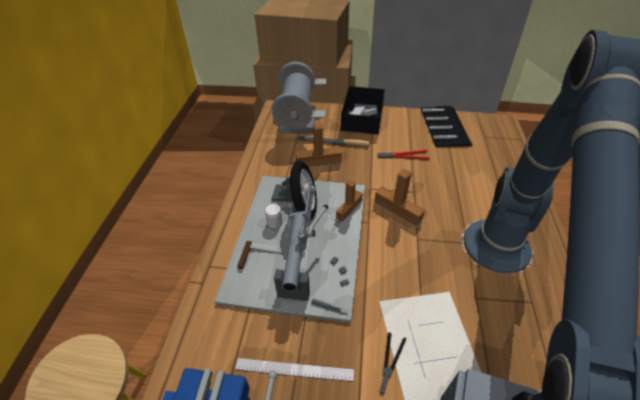

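The scene view shows three scraper-like blocks: A (287,205) on the plate, B (256,187) and C (243,270), both on the bench. A fits, since it stands on the plate and looks smallest. I'll check this in an enlarged crop that also covers the offcuts.

```bash
python3 - <<'E'
from h import *
b=load('d0')['color'][:,:,::-1];a=load('s0')['color'][:,:,::-1]
cv2.imwrite('pics/c1.png',cv2.resize(b[150:320,215:430],None,fx=3.5,fy=3.5,interpolation=cv2.INTER_CUBIC))
cv2.imwrite('pics/c2.png',cv2.resize(a[145:310,215:445],None,fx=3.4,fy=3.4,interpolation=cv2.INTER_CUBIC))
E
```

```text
(no output)
```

View pics/c1.png

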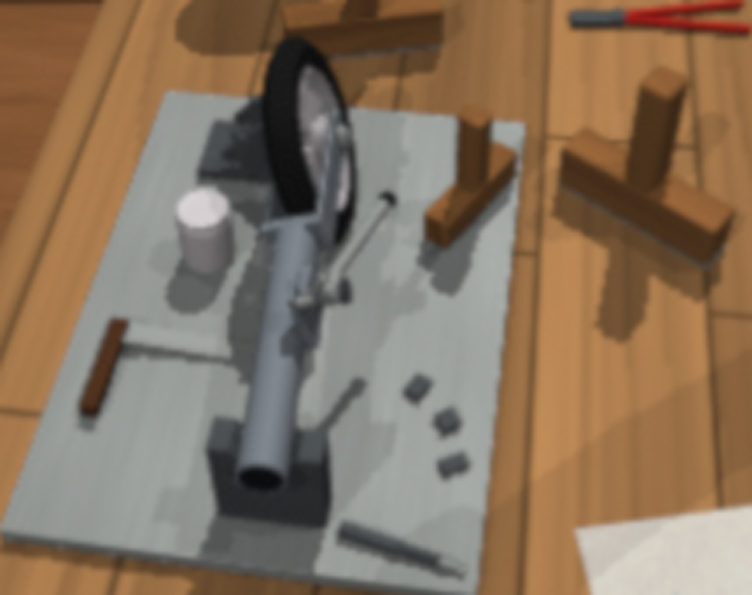

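View pics/c2.png

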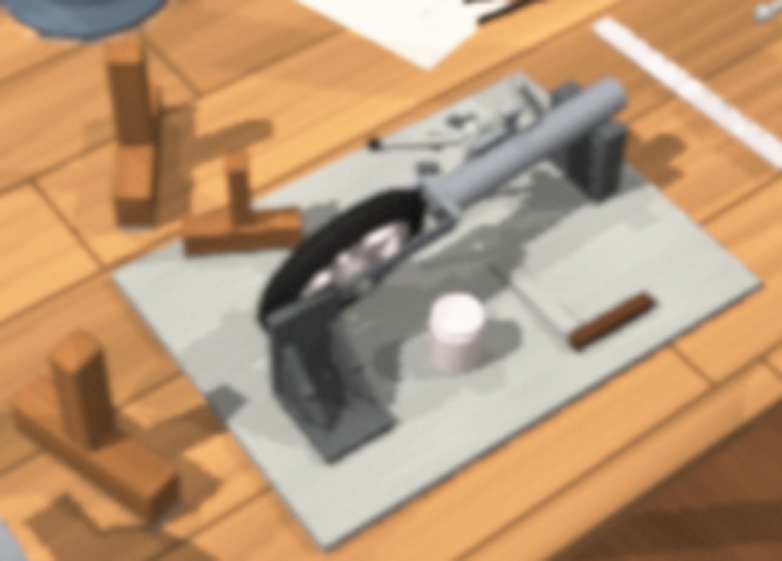

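The crops confirm A as the smallest and the one on the plate (side crop 470,180; scene crop 240,215). The three offcuts are at side crop (417,388), (447,421) and (453,466). The punch is at (400,548).

```bash
python3 - <<'E'
from h import *
a=load('s0');b=load('d0')
S=lambda u,v:(215+u/3.4,145+v/3.4)
D=lambda u,v:(215+u/3.5,150+v/3.5)
r=lambda x:np.round(x,4)
print('corners scene',[r(onz(a,*S(*c),.016)[:2]) for c in[(115,272),(327,545),(760,284),(522,72)]])
C=[onz(b,*D(*c),.016)[:2] for c in[(165,92),(525,122),(5,532)]]
print('corners side',r(C))
for c in[(417,388),(447,421),(453,466)]: print('off',r(onz(b,*D(*c),.020)))
print('punch',[r(onz(b,*D(*c),.021)) for c in[(342,530),(462,572)]])
print('handle top',tri(a,S(238,160),b,D(476,114)))
print('scr foot top corners side z=.055',[r(onz(b,*D(*c),.055)) for c in[(426,211),(450,222),(516,152)]])
print('scr foot bottom side z=.016',[r(onz(b,*D(*c),.016)) for c in[(428,235),(447,245),(515,180)]])
print('scr foot bottom scene',[r(onz(a,*S(*c),.016)) for c in[(186,256),(300,243)]])
print('foot ball',tri(a,S(375,144),b,D(389,199)))
print('tube end',tri(a,S(615,95),b,D(263,478)))
print('tin top',[r(onz(a,*S(457,314),.081)),r(onz(b,*D(204,207),.081))])
print('tyretop', tri(a,S(405,195),b,D(292,42)))
print('pivot',tri(a,S(460,122),b,D(343,290)))
E
```

```text
corners scene [array([ 0.4482, -0.2188]), array([ 0.8351, -0.2292]), array([0.8515, 0.3006]), array([0.4654, 0.3147])]
corners side [[ 0.8284 -0.2282]
 [ 0.439  -0.2227]
 [ 0.8366  0.3076]]
off [0.5184 0.13   0.02  ]
off [0.4895 0.1612 0.02  ]
off [0.4807 0.2051 0.02  ]
punch [array([0.5643, 0.2752, 0.021 ]), array([0.4659, 0.301 , 0.021 ])]
handle top (array([ 0.49032596, -0.0916194 ,  0.14092507]), np.float64(0.008185022406986441))
scr foot top corners side z=.055 [array([ 0.5279, -0.0482,  0.055 ]), array([ 0.5041, -0.0366,  0.055 ]), array([ 0.4469, -0.1369,  0.055 ])]
scr foot bottom side z=.016 [array([ 0.5258, -0.0529,  0.016 ]), array([ 0.5064, -0.042 ,  0.016 ]), array([ 0.4455, -0.1364,  0.016 ])]
scr foot bottom scene [array([ 0.4731, -0.1486,  0.016 ]), array([ 0.5287, -0.0434,  0.016 ])]
foot ball (array([0.55721328, 0.02777964, 0.14542729]), np.float64(0.007422702646235521))
tube end (array([0.62288717, 0.29307376, 0.11299534]), np.float64(0.00921403309798711))
tin top [array([ 0.7389, -0.0068,  0.081 ]), array([ 0.7308, -0.0066,  0.081 ])]
tyretop (array([ 0.66985824, -0.04865527,  0.23326981]), np.float64(0.05291905504127951))
pivot (array([0.5808514 , 0.12228935, 0.13682947]), np.float64(0.0007639777986220818))
```

```bash
cat >> h.py <<'E'
def conv(wps):
    """world waypoints (x,y,z,yaw of tool y deg) -> tool-frame shift mm, turn deg"""
    s=arm.state(); R=np.array(s['orientation']);p=np.array(s['ee_pos'])
    y0=np.degrees(np.arctan2(R[1,1],R[0,1])); print('t',s['clock'],'p',np.round(p,4),'yaw',round(y0,2),'F',np.round(s['contact_force'],2),'w',round(s['gripper_width'],4),'tilt',np.round(R[:,2],4))
    for w in wps: print(np.round(1000*R.T@(np.array(w[:3])-p),1), round(y0-w[3],1))
E
python3 - <<'E'
from h import *
conv([(.45,.25,.27,70),(.489,-.092,.27,61.6)])
E
```

```text
t 0.1 p [0.1772 0.6508 0.2304] yaw 74.77 F [ 1.    0.38 -0.36] w 0.0853 tilt [-4.0e-04 -1.7e-03 -1.0e+00]
[-368.5 -315.1  -39.1] 4.8
[-496.  -634.9  -38.5] 13.2
```

Emit:
servo_tool([
  [-0.3685,-0.315,-0.039,0,0,4.8,0.085],
  [-0.3685,-0.315,-0.039,0,0,4.8,0.085],
  [-0.3685,-0.315,-0.039,0,0,4.8,0.085],
  [-0.3685,-0.315,-0.039,0,0,4.8,0.085],
  [-0.3685,-0.315,-0.039,0,0,4.8,0.085],
  [-0.3685,-0.315,-0.039,0,0,4.8,0.085],
  [-0.3685,-0.315,-0.039,0,0,4.8,0.085],
  [-0.3685,-0.315,-0.039,0,0,4.8,0.085],
  [-0.3685,-0.315,-0.039,0,0,4.8,0.085],
  [-0.496,-0.635,-0.0385,0,0,13.2,0.085],
  [-0.496,-0.635,-0.0385,0,0,13.2,0.085],
  [-0.496,-0.635,-0.0385,0,0,13.2,0.085],
  [-0.496,-0.635,-0.0385,0,0,13.2,0.085],
  [-0.496,-0.635,-0.0385,0,0,13.2,0.085],
  [-0.496,-0.635,-0.0385,0,0,13.2,0.085],
  [-0.496,-0.635,-0.0385,0,0,13.2,0.085],
  [-0.496,-0.635,-0.0385,0,0,13.2,0.085],
  [-0.496,-0.635,-0.0385,0,0,13.2,0.085],
  [-0.496,-0.635,-0.0385,0,0,13.2,0.085],
], force=60)

```text
clock: 2.0
ee_pos: [0.4887, -0.0915, 0.2694]
orientation: [[-0.879, 0.477, -0.001], [0.477, 0.879, 0.001], [0.001, 0.0, -1.0]]
contact_force: [0.2, 0.8, -0.8]
gripper_width: 0.0849
```

```bash
python3 - <<'E'
from h import *
conv([(.489,-.092,.112,61.6)]); d=grab('wrist','w1'); print(np.round(d['position'],3),proj(d,(.489,-.092,.143)))
E
```

```text
t 2.0 p [ 0.4887 -0.0915  0.2694] yaw 61.52 F [ 0.18  0.83 -0.84] w 0.0849 tilt [-1.e-03  6.e-04 -1.e+00]
[ -0.6  -0.3 157.4] -0.1
[ 0.42  -0.054  0.412] [320.18136672 191.59162564]
```

View pics/w1.png

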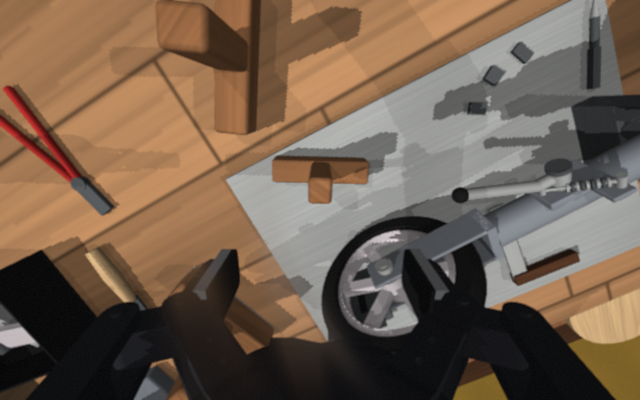

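The wrist view shows the scraper centred (handle top at 320,190, foot level in the picture). The offcuts are at (477,108), (493,75) and (522,52), with the stand ball at (460,195). Next I'll refine positions and compute the descent.

```bash
python3 - <<'E'
from h import *
d=load('w1');b=load('d0');r=lambda x:np.round(x,4)
for c in[(477,107),(493,75),(522,52)]: print('off',r(onz(d,*c,.023)))
D=lambda u,v:(215+u/3.5,150+v/3.5)
print('ball',tri(d,(460,195),b,D(389,199)))
print('edge',[r(onz(d,*c,.016)) for c in[(228,180),(580,6)]])
print('punch',[r(onz(d,*c,.021)) for c in[(593,85),(595,5)]])
print('handle',r(onz(d,319.5,190,.143)))
print('tyre',[r(onz(d,*c,.2)) for c in[(323,290),(486,280),(405,218)]])
print('pivot',tri(d,(558,168),b,D(343,290)))
print('B',[r(onz(d,*c,.0)) for c in[(216,132),(255,132)]],'Btop',r(onz(d,182,27,.16)))
E
```

```text
off [0.5165 0.1278 0.023 ]
off [0.4889 0.1593 0.023 ]
off [0.4804 0.2006 0.023 ]
ball (array([0.55480483, 0.02712785, 0.14848946]), np.float64(0.0016888688070563207))
edge [array([ 0.4432, -0.218 ,  0.016 ]), array([0.465 , 0.2856, 0.016 ])]
punch [array([0.5631, 0.2744, 0.021 ]), array([0.472 , 0.2984, 0.021 ])]
handle [ 0.4872 -0.0918  0.143 ]
tyre [array([ 0.5543, -0.1247,  0.2   ]), array([0.6136, 0.0046, 0.2   ]), array([ 0.5262, -0.0347,  0.2   ])]
pivot (array([0.58052563, 0.12531237, 0.14009076]), np.float64(0.00033712292595943947))
B [array([ 0.3774, -0.2002,  0.    ]), array([ 0.4041, -0.1513,  0.    ])] Btop [ 0.3134 -0.1208  0.16  ]
```

Emit:
servo_tool([
  [0,0,0.05,0,0,0,0.085],
  [0,0,0.1,0,0,0,0.085],
  [0,0,0.14,0,0,0,0.085],
  [0,0,0.157,0,0,0,0.085],
  [0,0,0.157,0,0,0,0.015],
  [0,0,0.157,0,0,0,0.015],
  [0,0,0.157,0,0,0,0.015],
  [0,0,0.157,0,0,0,0.015],
  [0,0,0.157,0,0,0,0.015],
  [0,0,0.157,0,0,0,0.015],
])

```text
clock: 3.05
ee_pos: [0.4899, -0.0918, 0.1139]
orientation: [[-0.879, 0.476, 0.002], [0.476, 0.879, 0.0], [-0.002, 0.001, -1.0]]
contact_force: [-0.7, -0.7, 6.6]
gripper_width: 0.023
```

```bash
python3 - <<'E'
from h import *
conv([(.485,-.07,.22,61.6),(.48,.15,.22,112),(.497,.17,.132,112),(.529,.178,.132,112),(.529,.178,.1145,112),(.50,.174,.1145,104),(.47,.168,.1145,95),(.438,.165,.1145,88)])
E
```

```text
t 3.05 p [ 0.4899 -0.0918  0.1139] yaw 61.56 F [-0.72 -0.7   6.6 ] w 0.023 tilt [ 2.5e-03  3.0e-04 -1.0e+00]
[  14.5   17.  -106.1] -0.0
[ 123.7  208.1 -106. ] -50.4
[118.5 233.6 -18. ] -50.4
[ 94.1 255.9 -17.9] -50.4
[ 94.2 255.9  -0.4] -50.4
[117.8 238.5  -0.5] -42.4
[141.3 219.   -0.5] -33.4
[168.  201.1  -0.6] -26.4
```

Emit:
servo_tool([
  [0.002,0.002,-0.05,0,0,0,0.01],
  [0.0145,0.017,-0.1,0,0,0,0.01],
  [0.0145,0.017,-0.106,0,0,0,0.01],
  [0.05,0.06,-0.106,0,0,-8,0.01],
  [0.075,0.1,-0.106,0,0,-16,0.01],
  [0.098,0.14,-0.106,0,0,-24,0.01],
  [0.11,0.175,-0.106,0,0,-32,0.01],
  [0.123,0.208,-0.106,0,0,-40,0.01],
  [0.123,0.208,-0.106,0,0,-48,0.01],
  [0.123,0.208,-0.106,0,0,-50.4,0.01],
  [0.1185,0.2335,-0.07,0,0,-50.4,0.01],
  [0.1185,0.2335,-0.03,0,0,-50.4,0.01],
  [0.1185,0.2335,-0.018,0,0,-50.4,0.01],
  [0.106,0.245,-0.018,0,0,-50.4,0.01],
  [0.094,0.256,-0.018,0,0,-50.4,0.01],
  [0.094,0.256,-0.018,0,0,-50.4,0.01],
])

```text
clock: 4.65
ee_pos: [0.5301, 0.178, 0.1311]
orientation: [[-0.928, -0.373, 0.002], [-0.373, 0.928, 0.0], [-0.002, -0.001, -1.0]]
contact_force: [0.1, 0.4, -2.8]
gripper_width: 0.0228
```

```bash
python3 - <<'E'
from h import *
conv([(.529,.178,.1145,112),(.50,.174,.1145,104),(.47,.168,.1145,95),(.438,.165,.1145,88)])
b=grab('side','d1')['color'][:,:,::-1];w=grab('wrist','w2')['color'][:,:,::-1]
cv2.imwrite('pics/c3.png',np.hstack([cv2.resize(b[200:300,280:400],(480,400),interpolation=cv2.INTER_CUBIC),w[::2,::2]] if 0 else [cv2.resize(b[200:310,270:380],(400,400),interpolation=cv2.INTER_CUBIC),cv2.resize(w,None,fx=.6,fy=1)[:, :400]]))
E
```

```text
t 4.65 p [0.5301 0.178  0.1311] yaw 111.92 F [ 0.06  0.36 -2.78] w 0.0228 tilt [ 1.7e-03  1.0e-04 -1.0e+00]
[ 1.1  0.4 16.6] -0.1
[29.5  7.5 16.5] 7.9
[59.5 13.1 16.5] 16.9
[90.3 22.3 16.4] 23.9
```

View pics/c3.png

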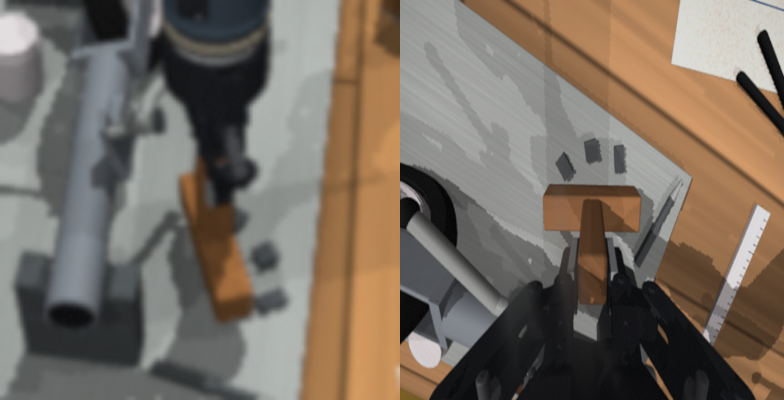

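The scraper is behind all three offcuts and spans them: blade at 543–641 in the wrist crop, offcuts at 557–627. Now I lower it and wipe.

Emit:
servo_tool([
  [0,0,0.008,0,0,0,0.01],
  [0,0,0.0163,0,0,0,0.01],
  [0,0,0.0163,0,0,0,0.01],
  [0.01,0.003,0.0163,0,0,3,0.01],
  [0.02,0.005,0.0163,0,0,5,0.01],
  [0.03,0.008,0.0163,0,0,8,0.01],
  [0.04,0.009,0.0163,0,0,11,0.01],
  [0.05,0.011,0.0163,0,0,14,0.01],
  [0.06,0.013,0.0163,0,0,17,0.01],
  [0.07,0.016,0.0163,0,0,19.5,0.01],
  [0.08,0.019,0.0163,0,0,22,0.01],
  [0.09,0.022,0.0163,0,0,24,0.01],
  [0.097,0.025,0.0163,0,0,24,0.01],
  [0.097,0.025,0.0163,0,0,24,0.01],
])

```text
clock: 6.15
ee_pos: [0.4291, 0.1655, 0.1151]
orientation: [[-0.999, 0.035, 0.002], [0.035, 0.999, 0.002], [-0.002, 0.002, -1.0]]
contact_force: [0.3, 0.2, -2.3]
gripper_width: 0.0232
```

```bash
python3 - <<'E'
from h import *
conv([(.48,.15,.19,88)])
b=grab('side','d2')['color'][:,:,::-1];w=grab('wrist','w3')['color'][:,:,::-1]
cv2.imwrite('pics/c4.png',np.hstack([cv2.resize(b[200:310,310:420],(400,400),interpolation=cv2.INTER_CUBIC),cv2.resize(w[:250,180:430],(400,400),interpolation=cv2.INTER_CUBIC)]))
E
```

```text
t 6.15 p [0.4291 0.1655 0.1151] yaw 87.99 F [ 0.32  0.22 -2.26] w 0.0232 tilt [ 0.0021  0.0016 -1.    ]
[-51.6 -13.6 -74.8] -0.0
```

View pics/c4.png

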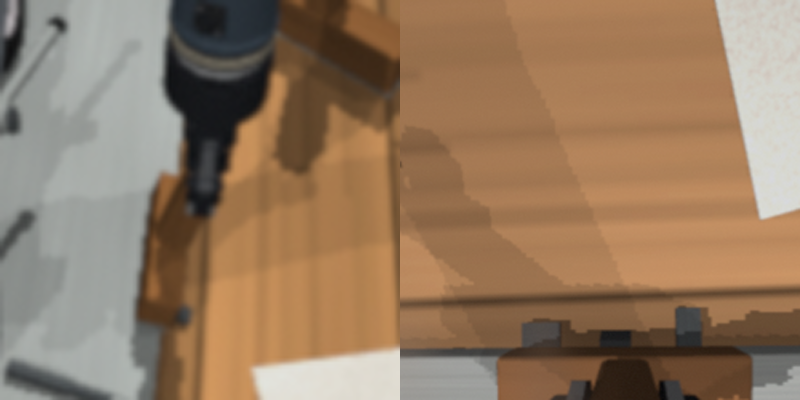

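```bash
python3 - <<'E'
from h import *
d=load('w3')
for c in[(543,333),(615,338),(688,325)]:
  u=180+(c[0]-400)/1.6;v=c[1]/1.6
  print(onz(d,u,v,.004),onz(d,u,v,.02))
print(onz(d,180+225/1.6,350/1.6,.055), onz(d,180+20/1.6,350/1.6,.016))
conv([(.44,-.02,.20,88),(.52,-.1,.2,88)])
E
```

```text
[0.43896037 0.11689249 0.004     ] [0.43332714 0.12013324 0.02      ]
[0.44363262 0.15935329 0.004     ] [0.43770372 0.15990699 0.02      ]
[0.43703344 0.20262953 0.004     ] [0.43152216 0.20044459 0.02      ]
[0.43101404 0.1656394  0.055     ] [0.44254651 0.04786151 0.016     ]
t 6.25 p [0.4286 0.1652 0.1144] yaw 87.98 F [0.55 0.46 2.22] w 0.023 tilt [-4.e-04  4.e-04 -1.e+00]
[ -17.9 -184.6  -85.6] -0.0
[-100.6 -261.8  -85.7] -0.0
```

Emit:
servo_tool([
  [0,0,-0.04,0,0,0,0.01],
  [0,0,-0.085,0,0,0,0.01],
  [-0.03,-0.07,-0.085,0,0,0,0.01],
  [-0.05,-0.11,-0.085,0,0,0,0.01],
  [-0.05,-0.11,-0.085,0,0,0,0.01],
])

```text
clock: 6.75
ee_pos: [0.475, 0.0484, 0.199]
orientation: [[-0.999, 0.041, -0.002], [0.041, 0.999, -0.002], [0.002, -0.002, -1.0]]
contact_force: [0.8, 0.0, -3.7]
gripper_width: 0.0234
```

```bash
python3 - <<'E'
from h import *
conv([])
b=grab('side','d3')['color'][:,:,::-1];d=grab('wrist','w4');w=d['color'][:,:,::-1]
u,v=proj(d,(.45,.16,.01)).astype(int);print(u,v)
u=np.clip(u,80,560);v=np.clip(v,80,320)
cv2.imwrite('pics/c5.png',np.hstack([cv2.resize(b[230:310,310:390],(400,400),interpolation=cv2.INTER_CUBIC),cv2.resize(w[v-80:v+80,u-80:u+80],(400,400),interpolation=cv2.INTER_CUBIC)]))
E
```

```text
t 6.75 p [0.475  0.0484 0.199 ] yaw 87.65 F [ 0.81  0.01 -3.74] w 0.0234 tilt [-0.0018 -0.0022 -1.    ]
416 150
```

View pics/c5.png

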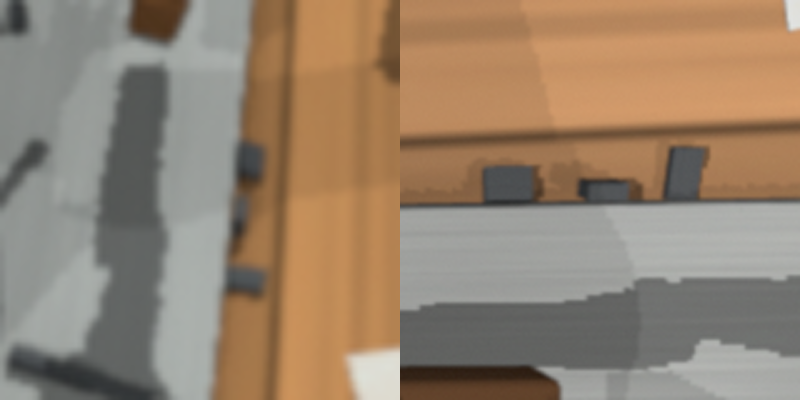

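All three ends are off the plate, lying along its edge (crop 510,185 / 607,190 / 687,172). Now I stand the scraper down near where it started.

```bash
cat > fit.py <<'E'
from h import *
from scipy.optimize import least_squares
from scipy.spatial.transform import Rotation as Rot
def frame(q,phi=None):
    px,py,psi,ph=q; ph=ph if phi is None else phi
    R0=np.array([[np.sin(psi),-np.cos(psi),0],[np.cos(psi),np.sin(psi),0],[0,0,1.]])
    a=np.array([330,0,85.])/np.hypot(330,85); f=np.array([0,0,.015])
    Rl=Rot.from_rotvec(a*ph).as_matrix()
    T=lambda P:R0@(Rl@(np.array(P)/1000-f)+f)+[px,py,.016]
    return T,R0@Rl
if __name__=='__main__':
    S=lambda u,v:(215+u/3.4,145+v/3.4)
    D=lambda u,v:(215+u/3.5,150+v/3.5)
    s,d,w=load('s0'),load('d0'),load('w1')
    obs=[((103,84,110),w,(460,195)),((103,84,110),d,D(389,199)),((103,84,110),s,S(375,144)),
     ((365,0,100),d,D(263,478)),((365,0,100),s,S(612,97))]
    res=lambda q:np.concatenate([proj(c,frame(q)[0](P))-uv for P,c,uv in obs])
    r=least_squares(res,[.62,-.07,.04,.26]); print(np.round(r.x,4),np.round(r.fun,1)); np.save('q.npy',r.x)
    T,R=frame(r.x)
    for n,P in dict(piv=(200,44,110),leg60=(140,64,116),top=(0,0,200),ball=(103,84,110),foot=(227,84,17),br=(240,30,155)).items(): print(n,np.round(T(P),4),[np.round(proj(c,T(P))) for c in(w,d)])
    print('z',np.round(R[:,2],3)); T0,_=frame(r.x,0.); print('up top',T0((0,0,200)),'foot dn',T0((227,84,17)))
    d3,w4=load('d3'),load('w4')
    print('off3 end',tri(w4,(336+288/2.5,70+147/2.5),d3,(310+265/5,230+281/5)))
E
python3 - <<'E'
from h import *
conv([(.483,-.135,.199,88),(.483,-.135,.1145,88)])
E
python3 fit.py
```

```text
t 6.85 p [0.4747 0.0492 0.1986] yaw 87.55 F [ 0.07 -0.42 -2.77] w 0.0228 tilt [-0.0027 -0.0021 -1.    ]
[-1.610e+01 -1.836e+02 -1.000e-01] -0.5
[ -16.4 -183.5   84.4] -0.5
[ 0.6163 -0.0716  0.0215  0.2883] [-0.2  0.1 -0.9  0.3 -1.1 -0.8 -1.2  0.2 -0.4 -2. ]
piv [0.5903 0.1263 0.1364] [array([559., 175.]), array([310., 234.])]
leg60 [0.5757 0.0654 0.1471] [array([503., 194.]), array([317., 216.])]
top [ 0.6673 -0.0709  0.2088] [array([432., 363.]), array([293., 168.])]
ball [0.5567 0.0274 0.1465] [array([460., 195.]), array([325., 207.])]
foot [0.525  0.1509 0.0583] [array([513., 104.]), array([331., 259.])]
br [0.6142 0.1671 0.1762] [array([645., 187.]), array([298., 235.])]
z [0.276 0.004 0.961]
up top [ 0.61627878 -0.07163892  0.216     ] foot dn [0.53718095 0.15711539 0.033     ]
off3 end (array([0.4263841 , 0.20006389, 0.00515322]), np.float64(0.0008238890738200669))
```

Emit:
servo_tool([
  [-0.004,-0.045,0,0,0,0,0.01],
  [-0.008,-0.09,0,0,0,0,0.01],
  [-0.012,-0.135,0,0,0,0,0.01],
  [-0.016,-0.175,0,0,0,0,0.01],
  [-0.016,-0.1835,0.02,0,0,0,0.01],
  [-0.016,-0.1835,0.055,0,0,0,0.01],
  [-0.016,-0.1835,0.078,0,0,0,0.01],
  [-0.016,-0.1835,0.084,0,0,0,0.01],
  [-0.016,-0.1835,0.085,0,0,0,0.01],
  [-0.016,-0.1835,0.085,0,0,0,0.05],
  [-0.016,-0.1835,0.085,0,0,0,0.07],
  [-0.016,-0.1835,0.085,0,0,0,0.07],
  [-0.016,-0.1835,0.085,0,0,0,0.07],
])

```text
clock: 8.15
ee_pos: [0.4849, -0.1304, 0.115]
orientation: [[-0.999, 0.035, 0.001], [0.035, 0.999, 0.0], [-0.001, 0.0, -1.0]]
contact_force: [0.6, 0.6, -0.1]
gripper_width: 0.0699
```

Emit:
servo_tool([
  [0,0,-0.05,0,0,0,0.07],
  [0,0,-0.1,0,0,0,0.0],
  [0,0,-0.12,0,0,0,0.0],
  [0,0,-0.12,0,0,0,0.0],
])

```text
clock: 8.55
ee_pos: [0.4867, -0.1311, 0.2382]
orientation: [[-0.999, 0.035, 0.008], [0.035, 0.999, 0.0], [-0.008, 0.0, -1.0]]
contact_force: [-2.0, -0.0, -0.4]
gripper_width: 0.027
```

```bash
python3 - <<'E'
from h import *
conv([(.573,.065,.24,88),(.573,.065,.17,88),(.573,.065,.155,88),(.573,.072,.09,88)])
a=grab('scene','s4')['color'][:,:,::-1]
cv2.imwrite('pics/c6.png',cv2.resize(a[145:310,215:445],None,fx=3.4,fy=3.4,interpolation=cv2.INTER_CUBIC))
E
```

```text
t 8.55 p [ 0.4867 -0.1311  0.2382] yaw 87.98 F [-1.99 -0.03 -0.39] w 0.027 tilt [ 0.0082  0.     -1.    ]
[-79.3 199.1  -1.1] -0.0
[-78.7 199.1  68.9] -0.0
[-78.6 199.1  83.9] -0.0
[-77.8 206.  148.9] -0.0
```

View pics/c6.png

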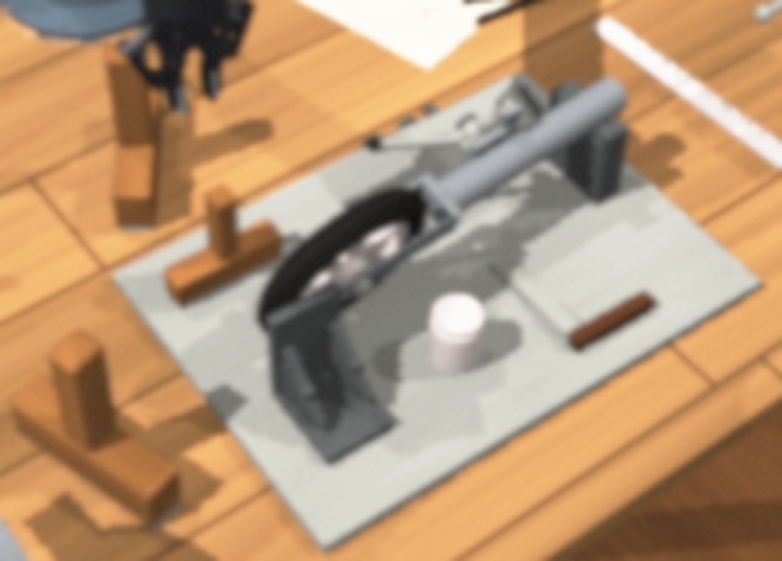

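The scraper stands free on the plate at crop (222,260) and the frame hasn't moved. Next is the kickstand press path.

```bash
python3 - <<'E'
from fit import *
q=np.load('q.npy');T,R=frame(q);r=66;W=[]
for th in(-.2,0,.25,.5,.75,.95):
    c,s=np.cos(th),np.sin(th);P=(200-r*c-6*s,66,110-r*s+6*c);W.append((*T(P),88.)); print(np.round(W[-1],4))
conv(W)
E
```

```text
[5.776e-01 6.180e-02 1.601e-01 8.800e+01]
[5.741e-01 5.930e-02 1.476e-01 8.800e+01]
[5.695e-01 5.980e-02 1.317e-01 8.800e+01]
[5.649e-01 6.430e-02 1.165e-01 8.800e+01]
[5.606e-01 7.270e-02 1.029e-01 8.800e+01]
[5.575e-01 8.180e-02 9.380e-02 8.800e+01]
t 8.6 p [ 0.4853 -0.1306  0.2359] yaw 87.98 F [ 0.11 -0.34 -1.31] w 0.019 tilt [ 3.7e-03  4.0e-04 -1.0e+00]
[-85.2 195.5  76.2] -0.0
[-81.8 192.8  88.7] -0.0
[-77.1 193.2 104.6] -0.0
[-72.3 197.6 119.8] -0.0
[-67.6 205.7 133.3] -0.0
[-64.2 214.7 142.5] -0.0
```

Emit:
servo_tool([
  [-0.02,0.045,0,0,0,0,0],
  [-0.04,0.09,0,0,0,0,0],
  [-0.06,0.135,0,0,0,0,0],
  [-0.08,0.18,0,0,0,0,0],
  [-0.085,0.195,0.02,0,0,0,0],
  [-0.085,0.195,0.055,0,0,0,0],
  [-0.085,0.195,0.072,0,0,0,0],
  [-0.084,0.194,0.078,0,0,0,0],
  [-0.083,0.193,0.084,0,0,0,0],
  [-0.082,0.193,0.09,0,0,0,0],
  [-0.08,0.193,0.096,0,0,0,0],
])

```text
clock: 9.7
ee_pos: [0.5715, 0.0592, 0.1389]
orientation: [[-0.999, 0.036, 0.001], [0.036, 0.999, 0.0], [-0.001, 0.0, -1.0]]
contact_force: [-0.8, 0.3, 1.8]
gripper_width: -0.0
```

Emit:
servo_tool([
  [0.003,0,0.008,0,0,0,0],
  [0.005,0.003,0.016,0,0,0,0],
  [0.008,0.004,0.024,0,0,0,0],
  [0.01,0.008,0.031,0,0,0,0],
])

```text
clock: 10.1
ee_pos: [0.5612, 0.0677, 0.1066]
orientation: [[-0.999, 0.036, -0.0], [0.036, 0.999, -0.0], [0.0, -0.0, -1.0]]
contact_force: [-0.0, -0.5, -0.1]
gripper_width: 0.0002
```

Emit:
servo_tool([
  [0.003,0.006,0.008,0,0,0,0],
  [0.005,0.011,0.014,0,0,0,0],
  [0.005,0.011,0.014,0,0,0,0],
  [0.01,0.0,-0.03,0,0,0,0],
  [0.01,-0.03,-0.08,0,0,0,0],
  [0.01,-0.07,-0.13,0,0,0,0.0],
  [0.01,-0.11,-0.14,0,0,0,0.06],
  [0.01,-0.14,-0.14,0,0,0,0.06],
  [0.01,-0.14,-0.14,0,0,0,0.06],
])

```text
clock: 11.0
ee_pos: [0.5466, -0.0792, 0.25]
orientation: [[-0.999, 0.046, 0.005], [0.046, 0.999, -0.003], [-0.005, -0.003, -1.0]]
contact_force: [-0.3, 0.3, 0.7]
gripper_width: 0.0432
```

```bash
python3 - <<'E'
from h import *
conv([])
b=grab('side','d5')['color'][:,:,::-1];d=grab('wrist','w5');w=d['color'][:,:,::-1]
cv2.imwrite('pics/c7.png',np.hstack([cv2.resize(b[150:320,240:380],None,fx=3,fy=3,interpolation=cv2.INTER_CUBIC)[:400],w[:400,240:620]]))
E
```

```text
t 11.0 p [ 0.5466 -0.0792  0.25  ] yaw 87.36 F [-0.33  0.34  0.69] w 0.0432 tilt [ 0.0047 -0.0029 -1.    ]
```

View pics/c7.png

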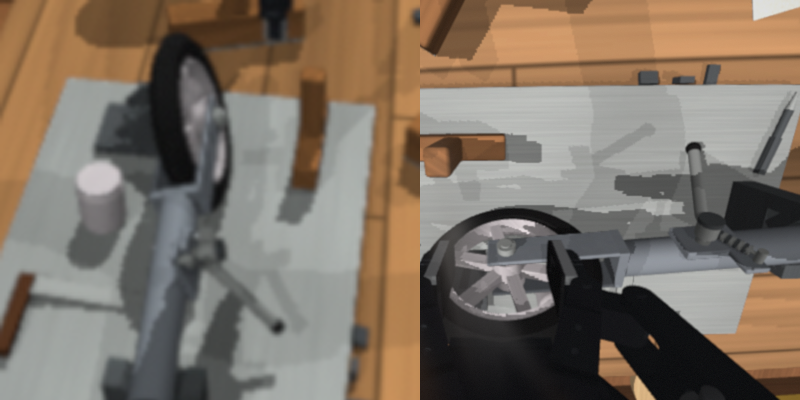

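The stand is fully open: its foot at side (333,259) matches the predicted (331,259). Now I check the tyre pose numerically against the tyre's dark silhouette.

```bash
python3 - <<'E'
from fit import *
q=np.load('q.npy')
for tag,box in(('d5',(285,158,330,218)),('s4',(285,190,345,250))):
    d=load(tag);c=d['color'].astype(int)
    m=(c.max(2)<45); x0,y0,x1,y1=box
    for ph in(q[3],.26):
        T,_=frame(q,ph);t=np.radians(np.arange(0,360,2))
        pts=np.array([proj(d,T((100*np.sin(a)*k,y,100+100*np.cos(a)*k))) for a in t for y,k in((13,.95),(-13,.95),(0,1))])
        print(tag,round(ph,3),'model u',pts[:,0].min().round(1),pts[:,0].max().round(1),'v',pts[:,1].min().round(1),pts[:,1].max().round(1))
        for v in range(y0,y1,8):
            s=pts[abs(pts[:,1]-v)<2,0]
            i=np.where(m[v,x0-15:x1+15])[0]
            if len(s) and len(i): print(v,'model',s.min().round(),s.max().round(),'mask',i.min()+x0-15,i.max()+x0-15)
    i=np.argwhere(m[y0-15:y1,x0:x1]); print('mask top v',i[:,0].min()+y0-15)
T,R=frame(q);print(np.round(T((0,0,200)),4),np.round(R,3).tolist())
E
```

```text
d5 0.288 model u 289.3 316.3 v 160.3 220.7
166 model 291.0 309.0 mask 293 307
174 model 289.0 312.0 mask 291 310
182 model 289.0 314.0 mask 288 298
190 model 290.0 315.0 mask 288 300
198 model 291.0 316.0 mask 286 301
206 model 294.0 316.0 mask 294 304
214 model 296.0 316.0 mask 311 314
d5 0.26 model u 290.7 316.3 v 160.1 220.7
166 model 292.0 310.0 mask 293 307
174 model 291.0 313.0 mask 291 310
182 model 291.0 314.0 mask 288 298
190 model 291.0 316.0 mask 288 300
198 model 292.0 316.0 mask 286 301
206 model 294.0 316.0 mask 294 304
214 model 297.0 316.0 mask 311 314
mask top v 143
s4 0.288 model u 289.0 340.5 v 198.2 243.6
206 model 311.0 340.0 mask 320 339
214 model 302.0 339.0 mask 310 320
222 model 294.0 333.0 mask 300 310
230 model 290.0 324.0 mask 294 302
s4 0.26 model u 288.6 340.0 v 197.4 243.3
206 model 309.0 340.0 mask 320 339
214 model 300.0 338.0 mask 310 320
222 model 293.0 332.0 mask 300 310
230 model 289.0 324.0 mask 294 302
mask top v 202
[ 0.6673 -0.0709  0.2088] [[-0.049, -0.96, 0.276], [0.999, -0.05, 0.004], [0.01, 0.275, 0.961]]
```

```bash
cat > g.py <<'E'
from fit import *
q=np.load('q.npy')
def cmd(goals):
    s=arm.state();Rc=np.array(s['orientation']);p=np.array(s['ee_pos'])
    print('t',s['clock'],np.round(p,4),'F',np.round(s['contact_force'],1),'M',np.round(s['torque'],2),'w',round(s['gripper_width'],4),'j',np.round(s['joint_pos'],2))
    for P,ph in goals:
        T,R=frame(q,ph); Rt=np.c_[R[:,0],-R[:,1],-R[:,2]]
        print(np.round(Rc.T@(T(P)-p)*1000,1),np.round(np.degrees(Rot.from_matrix(Rc.T@Rt).as_rotvec()),2))
E
python3 -c "
from g import *
f=q[3];cmd([((0,0,280),f),((0,0,220),f),((0,0,163),f)])"
```

```text
t 11.1 [ 0.5466 -0.0727  0.2479] F [-0.6 -0.   0.4] M [0.08 0.04 0.01] w 0.0582 j [-0.36  0.27  0.51  1.83 -0.15  1.08  1.74]
[-142.5    7.5  -37.7] [12.57 12.33 84.31]
[-126.     6.6   19.9] [12.57 12.33 84.31]
[-110.2    5.8   74.7] [12.57 12.33 84.31]
```

Emit:
servo_tool([
  [0,0,-0.05,0,0,0,0.085],
  [-0.03,0,-0.07,1.2,1.2,8,0.085],
  [-0.07,0.003,-0.07,2.4,2.4,16,0.085],
  [-0.1,0.005,-0.06,3.6,3.5,24,0.085],
  [-0.12,0.007,-0.05,4.8,4.7,32,0.085],
  [-0.1425,0.0075,-0.04,6,5.8,40,0.085],
  [-0.1425,0.0075,-0.038,7.2,7,48,0.085],
  [-0.1425,0.0075,-0.038,8.3,8.2,56,0.085],
  [-0.1425,0.0075,-0.038,9.5,9.4,64,0.085],
  [-0.1425,0.0075,-0.038,10.7,10.5,72,0.085],
  [-0.1425,0.0075,-0.038,11.9,11.7,80,0.085],
  [-0.1425,0.0075,-0.038,12.6,12.3,84.3,0.085],
  [-0.1425,0.0075,-0.038,12.6,12.3,84.3,0.085],
  [-0.1425,0.0075,-0.038,12.6,12.3,84.3,0.085],
])

```text
clock: 12.5
ee_pos: [0.6895, -0.0676, 0.2845]
orientation: [[-0.056, 0.959, -0.277], [0.998, 0.057, -0.006], [0.01, -0.277, -0.961]]
contact_force: [-0.2, 1.0, -0.7]
gripper_width: 0.0851
```

```bash
python3 -c "
from g import *
f=q[3];cmd([((0,0,280),f),((0,0,220),f),((0,0,163),f)])
d=grab('wrist','w6')
T,R=frame(q)
for P in((0,0,200),(0,15,190),(0,-15,190)):print(proj(d,T(P)))
"
```

```text
t 12.5 [ 0.6895 -0.0676  0.2845] F [-0.2  1.  -0.7] M [ 0.05 -0.27  0.01] w 0.0851 j [-0.39  0.72  0.8   1.22 -0.4   1.65  0.42]
[-2.9 -0.7 -1.1] [-0.12  0.1   0.36]
[-2.8 -0.6 58.9] [-0.12  0.1   0.36]
[ -2.7  -0.4 115.9] [-0.12  0.1   0.36]
[320.78936905 209.68098404]
[303.38994015 205.56530552]
[338.19946527 205.78713037]
```

View pics/w6.png

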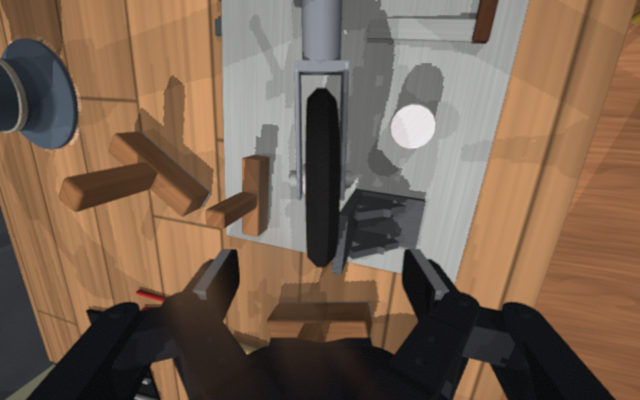

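The tyre is seen edge-on at u≈322, centred between the fingers as predicted (320.8) and in line with the tool. I descend and grip.

Emit:
servo_tool([
  [-0.003,0,0.045,0,0,0,0.085],
  [-0.003,0,0.085,0,0,0,0.085],
  [-0.003,0,0.108,0,0,0,0.085],
  [-0.003,0,0.116,0,0,0,0.085],
  [-0.003,0,0.116,0,0,0,0.085],
  [-0.003,0,0.116,0,0,0,0.05],
  [-0.003,0,0.116,0,0,0,0.035],
  [-0.003,0,0.116,0,0,0,0.02],
  [-0.003,0,0.116,0,0,0,0.01],
  [-0.003,0,0.116,0,0,0,0.01],
  [-0.003,0,0.116,0,0,0,0.01],
])

```text
clock: 13.65
ee_pos: [0.6581, -0.0731, 0.1751]
orientation: [[-0.052, 0.96, -0.275], [0.999, 0.053, -0.006], [0.009, -0.274, -0.962]]
contact_force: [1.2, 0.4, 6.0]
gripper_width: 0.0292
```

```bash
python3 -c "
from g import *
f=q[3];s=arm.state();T,R=frame(q);print('TCP in frame',R.T@(s['ee_pos']-T((0,0,0)))*1000)
P=R.T@(s['ee_pos']-T((0,0,0)))*1000
cmd([(P,f*k) for k in(1,.8,.6,.4,.2,0)])
"
```

```text
TCP in frame [ -2.14035693  -0.42180979 165.09742478]
t 13.65 [ 0.6581 -0.0731  0.1751] F [1.2 0.4 6. ] M [ 0.01 -0.05 -0.22] w 0.0292 j [-0.41  0.75  0.78  1.44 -0.42  1.42  0.47]
[-0.  0.  0.] [0.05 0.12 0.13]
[ 0.1 -8.4  0.2] [-3.15  0.11  0.96]
[  0.3 -16.8   0.9] [-6.34  0.11  1.78]
[  0.6 -25.1   2. ] [-9.54  0.11  2.61]
[  1.  -33.4   3.6] [-12.74   0.1    3.44]
[  1.6 -41.5   5.7] [-15.94   0.1    4.26]
```

Emit:
servo_tool([
  [0,-0.002,0,-0.8,0,0.2,0.01],
  [0,-0.0042,0,-1.6,0,0.4,0.01],
  [0,-0.0063,0.0001,-2.4,0,0.6,0.01],
  [0,-0.0084,0.0002,-3.2,0,0.85,0.01],
  [0,-0.0105,0.0004,-4,0,1.05,0.01],
  [0,-0.0126,0.0006,-4.8,0,1.25,0.01],
  [0,-0.0147,0.0008,-5.6,0,1.45,0.01],
  [0,-0.0168,0.001,-6.4,0,1.65,0.01],
  [0,-0.0189,0.0012,-7.2,0,1.9,0.01],
  [0,-0.021,0.0014,-8,0,2.1,0.01],
  [0,-0.0231,0.0017,-8.8,0,2.3,0.01],
  [0.0005,-0.0252,0.002,-9.6,0,2.5,0.01],
  [0.0005,-0.0273,0.0024,-10.4,0,2.7,0.01],
  [0.0005,-0.0294,0.0028,-11.2,0,2.9,0.01],
  [0.001,-0.0315,0.0033,-12,0,3.1,0.01],
  [0.001,-0.0336,0.0037,-12.8,0,3.3,0.01],
  [0.001,-0.0357,0.0042,-13.6,0,3.55,0.01],
  [0.001,-0.0378,0.0047,-14.4,0,3.75,0.01],
  [0.0015,-0.0399,0.0052,-15.2,0,4,0.01],
  [0.0015,-0.0415,0.0055,-15.9,0,4.15,0.01],
])

```text
clock: 15.65
ee_pos: [0.6145, -0.0737, 0.1815]
orientation: [[0.022, 1.0, -0.005], [1.0, -0.022, 0.001], [0.001, -0.005, -1.0]]
contact_force: [-4.3, 1.5, 11.9]
gripper_width: 0.029
```

Emit:
servo_tool([
  [0,0,0,0,0,0,0.01],
  [0,0,0,0,0,0,0.01],
  [0,0,0,0,0,0,0.01],
])

```text
clock: 15.95
ee_pos: [0.6145, -0.0736, 0.1815]
orientation: [[0.022, 1.0, -0.006], [1.0, -0.022, 0.002], [0.001, -0.006, -1.0]]
contact_force: [-4.2, 2.0, 11.7]
gripper_width: 0.0291
```

```bash
python3 - <<'E'
from g import *
cmd([])
a=grab('scene','s7')['color'][:,:,::-1];b=grab('side','d7')['color'][:,:,::-1]
s7,d7=load('s7'),load('d7')
for ph in(0,.05,.1): print(ph,proj(d7,frame(q,ph)[0]((227,84,17))),proj(s7,frame(q,ph)[0]((227,84,17))))
print(arm.state()['orientation'][:,2])
cv2.imwrite('pics/c8.png',np.hstack([cv2.resize(b[150:300,260:410],(400,400),interpolation=cv2.INTER_CUBIC),cv2.resize(a[130:280,260:410],(400,400),interpolation=cv2.INTER_CUBIC)]))
E
```

```text
t 15.95 [ 0.6145 -0.0736  0.1815] F [-4.2  2.  11.7] M [ 0.34  1.88 -0.79] w 0.0291 j [-0.54  0.54  0.85  1.76 -0.46  1.06  0.45]
0 [327.01081249 265.18099686] [348.96763107 190.55916861]
0.05 [327.92843012 264.18575733] [348.35058532 189.47490205]
0.1 [328.77929506 263.14542932] [347.76282481 188.40246931]
[-0.0058149   0.00157402 -0.99998185]
```

View pics/c8.png

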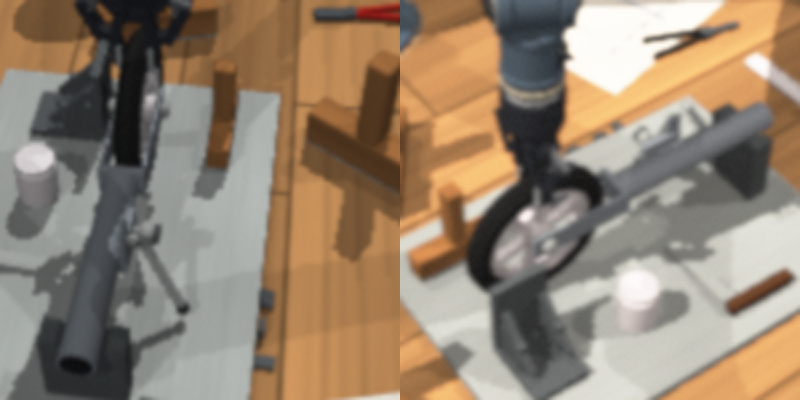

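```bash
python3 - <<'E'
from g import *
P=(227,84,17)
for tag,g in(('d5',(333,259)),('d7',(328,266))):
    d=load(tag);c=d['color'].astype(float).max(2);u,v=g
    w=c[v-4:v+5,u-4:u+5]; k=np.clip(85-w,0,None); yy,xx=np.mgrid[v-4:v+5,u-4:u+5]
    print(tag,'ball',(xx*k).sum()/k.sum(),(yy*k).sum()/k.sum(),w.min())
    for ph in((.24,q[3]) if tag=='d5' else(-.05,0,.05)): print(ph,proj(d,frame(q,ph)[0](P)))
# tyre edges: model vs mask by row in the side view
d=load('d7');m=d['color'].max(2)<45
for v in(172,180,188,196,204): 
    i=np.where(m[v,295:325])[0]; print(v,'mask',i.min()+295 if len(i) else None,i.max()+295 if len(i) else None,end=' ')
    for ph in(-.05,0,.05):
        T,_=frame(q,ph);t=np.radians(np.arange(0,360,1.))
        p=np.array([proj(d,T((s*k*100*np.sin(a),y,100+100*k*np.cos(a)))) for a in t for s in(1,) for y,k in((15,.92),(-15,.92))]); s=p[abs(p[:,1]-v)<1.5,0]; print(ph,s.min().round(1),s.max().round(1),end=' ')
    print()
print(arm.state()['dq'].round(3))
E
```

```text
d5 ball 332.0924657534247 258.6849315068493 31.0
0.24 [330.78580388 260.01188055]
0.28833772702304905 [331.34343488 258.86153241]
d7 ball 328.27906976744185 265.468992248062 40.0
-0.05 [326.02906288 266.12907911]
0 [327.01081249 265.18099686]
0.05 [327.92843012 264.18575733]
172 mask 300 319 -0.05 306.5 320.9 0 303.8 319.4 0.05 301.3 318.0 
180 mask 296 313 -0.05 304.9 320.5 0 302.5 319.3 0.05 300.1 318.3 
188 mask 297 312 -0.05 303.7 319.6 0 301.6 318.9 0.05 299.5 318.2 
196 mask 298 311 -0.05 302.8 318.5 0 301.0 318.2 0.05 299.3 317.8 
204 mask 302 311 -0.05 302.2 317.3 0 300.9 317.2 0.05 299.5 317.1 
[ 0.001  0.002  0.     0.    -0.001  0.     0.002]
```

```bash
python3 -c "
from h import *
print(arm.job_done()); s=arm.state(); print(s['clock'],s['contact_force'],s['gripper_width'])"
```

```text
the job is handed in; nothing more can be done
None
the job is handed in; nothing more can be done
```

I handed the job in at about 16 s, with the arm still holding the wheel by the top of its tyre and the frame upright. No verdict came back.

- **Sawn-off ends:** I wiped all three off the near edge of the plate with the smallest scraper, in one pass. The last picture shows them lying on the bench beside the plate. I measured the outer end of one at about 5 mm height and judged the other two by eye.
- **Scraper:** it stands free on the plate near where it started, well over 90 mm from the stand's foot.
- **Kickstand:** it is snapped fully open; its foot appeared within about 1 pixel of where the model puts it.
- **Frame:** gripped at 29 mm width, with the tool within 0.35° of vertical and pressing down about 12 N. The arm joints were still.

**Checks that disagreed:**
- **Foot position:** its row gave a frame tilt of about -0.02 rad and its column about +0.025 rad. Both are inside the 0.06 rad limit.
- **Tyre outline in the side view:** this mask was rough and sat 1–6 pixels off the model, so I gave it little weight.

I did not measure the forces on the plate, V-block and angle plate directly. I judged them from the 12 N push and the pictures.

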